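# Draw the pre-filter out of the bench fume extractor and show it over the carton

### The arm

A 6-joint arm with a two-finger parallel gripper is mounted at the origin on the work surface. World frame = base frame: x ahead of the robot, y to its left, z up, the work surface at z = 0. Lengths are in m, angles in degrees, forces in N, time in s.
With the tool pointing down it reaches from about 0.4 to 0.825 m from the base axis. Payload 7 kg.
Tool frame: the origin (TCP) lies at the very end of the fingers, on their centre line; the grasp point (between the pads) lies 19 mm behind it; z points along the fingers, y is the line along which they close (so a half turn about z gives the same grasp; the last joint's range is limited). The gripper opens to 88 mm and grips with 3 to 60 N. Pads are 19 mm wide; open, the fingers measure 130 mm over their backs; the gripper's body (78 mm by 193 mm) begins 47 mm behind the grasp point.
Start: joints at [-49.039, 20.546, 0.682, 0, -70.136, -16.507], TCP at [0.279, -0.614, 0.227] pointing down, gripper open.
Joint ranges: [-176.03, 176.03], [-82.01, 121.73], [-58.28, 71.71], [-173.87, 95.51], [-174.79, -0.11], [-173.66, 173.66]. Speed limits (degrees/s): [136.94, 136.94, 172.46, 180, 180, 180].

### API

Orientations are given as [roll, pitch, yaw] about the fixed x, y, z axes, in that order (R = Rz(yaw) Ry(pitch) Rx(roll)).
In Python, from plant import get_state, imaging, r, finder gives the robot as it stands.
- The arm moves only by the shell command python3 -m handwheel 'ROWS' [FORCE]. ROWS is JSON, a list of rows, each a list of 5 numbers: the closure, from 0 (fully open) to 1 (shut), then the shift along the world's x, y, z in cm, then the turn about the world's z in degrees. A call has 1 to 8 rows; each row is the pose to reach, as a shift and turn from the pose commanded when the call began; what a row does not reach only later rows make up. A row lasts 1/8 s, in which the tool goes at most 62.5 mm and 10.7 degrees, less where a joint would pass 70% of its speed; a pose out of reach is approached as far as the arm can. A call with a gripper value outside its range is refused whole. The fingers move at their own pace and stop on an object; FORCE is the grip in N (left out, the last holds). Time passes only in rows, so rows that repeat a pose let the fingers close. It gives the time, the measured TCP pose, the force, the opening and the grip force at its end, in the units of the state.
- get_state(): the state, without advancing time (a new reading comes with each control period).
- imaging.capture(name): name is "scene" or "top" or "wrist"; returns (picture, depth): 480x640x3 uint8, red, green, blue; 480x640 float32, m along the optical axis (not along the pixel's ray), 0 where there is no reading.
- imaging.get_calibration(name): a dict with "fx", "fy", "cx", "cy" (pixels), "dist" ([k1, k2, p1, p2, k3] as OpenCV has them; the pictures are not rectified), "rvec" (rotation vector, rad) and "tvec" (3), from world to camera coordinates, as OpenCV has them; the wrist camera has in their place "hand_eye" (4x4, takes a point from camera to tool coordinates, whose origin is the TCP and whose axes are the flange's). Camera axes: x right, y down, z forward; pixel columns grow to the right and rows downward; lengths in m; the calibration is good to about 2 mm. A picture is of the moment at which its call begins: read the wrist's pose just before it. get_calibration takes no time and is no camera call.
- r.close_job(): hands the job in; it is judged then, once.
Trained networks look in the newest picture that a camera, given by its name, has taken for a name from the list of things; names that differ only in an ending like _2 or _b are one class to them, and where a whole thing is asked for, a point or a joint stands for the part that bears it (a point fixed in the world has none). Each returns a list of dicts, best first, with "p" (0 to 1); they miss things now and then, are a little off and sometimes report something else, mostly with a low value. They report only what shows in the picture. A call takes as long as a camera call.
- finder.cut_out(camera, query): "region" (480x640 bool, what is visible of it) and "pixel" ([column, row] in pixels, amid what is visible of it).
The state is a dict: "time_s": time; "joints": joint angles; "qd": joint speeds; "joint_torque": joint torques, N m; "tcp_pos": TCP position; "eef_rot": TCP orientation; "contact_force": force on the tool from outside, world axes, zero at the start; "moment": the same for the moment, N m; "gripper_width": finger opening in m; "gripper_force": force on a finger pad.
Only numpy, scipy, OpenCV 4.12 (cv2) and the standard library are available. Lean on these libraries where they do the work, as an engineer would, in place of code of your own. Each camera call takes 0.05 s, during which the arm holds its last target. There are 200 camera calls.

### The job

The pre-filter of the bench fume extractor has to be looked at: switch the extractor off at its rocker, then lift the top flap right over until it stands open by itself, and draw the thin pre-filter cassette straight up out of the bay by its pull tab, leaving the thick main filter behind it seated. Carry the cassette upright to the open cardboard carton so that no dust falls on the bench, and finish while still holding it: upright and still, over the middle of the carton, its lower edge clear above the rim. Leave the extractor off with its flap open, and do not disturb the other things on the bench.

Things in the scene. Friction and masses are not known exactly. Their poses are not given: they have to be found in the camera images.
- extractor: bench fume extractor, light grey sheet steel, fixed, 300 (x) x 260 (y) x 152 mm high; origin: centre of its underside, -x its front. Front 84 mm: console only 115 mm high (step at x = -66 mm). Filter bay in the top, open upwards: x -58 to 51, y -103 to 43 mm, floor at z = 20 mm, covered by the flap. Black speed knob on top (32 mm across, 12 high, at x 20, y 88 mm): not used
- rocker (a joint): black main rocker switch on the console: bar 40 (x) x 24 x 10 mm pivoting about its middle at x -112, y 90, z 119 mm of the extractor. Radians: 0 = on (the end nearest the robot stands up), 0.4 = off (that end fully down); off counts from 0.3. Stays where it is left; 3 to 6 N on the raised end push it down
- rocker_press (a point): point on the rocker's top face, 16 mm from its pivot towards the end nearest the robot: where to press. It goes down about 6 mm (from 127 to 121 mm above the bench)
- flap (a joint): top flap over the bay: light grey plate 121 (x) x 166 (y) x 6 mm, 0.16 kg, hinged along its far edge. Radians: 0 = shut, 1.57 = upright, 1.9 = open against its stop. Let go below upright it falls shut; beyond 1.65 it falls open onto its stop
- flap_hinge (a point): middle of the flap's hinge axis, at x = +57, y = -30, z = 156 mm of the extractor; the axis runs along the extractor's y. The flap's frame: at 0 it is parallel to the extractor's
- flap_tab (a point): grip point of the flap's pull tab, 148 mm from the hinge axis. The tab is a grey tongue 30 mm wide (y), 10 thick, from 125 to 160 mm from the hinge axis, in the flap's plane; shut, it overhangs the console with 36 mm free under it and can be pinched across its width from above; it turns between the fingers as the flap swings
- prefilter: pre-filter cassette, loose, hidden under the flap: thin upright grey mesh frame 14 (x) x 140 (y) x 95 mm high, 0.10 to 0.20 kg, pull tab on top. Origin: centre of its underside, z up. Stands in end guides (80 mm high, 2.5 mm play) at x -16, y -30, z 20 mm of the extractor, parallel to it; raised 135 mm straight up it is clear of the top
- prefilter_tab (a point): grip point of the cassette's pull tab, 109 mm above the cassette's underside, on its centre line. The tab is an upright grey block 10 (x) x 36 (y) mm, from 95 to 120 mm above the underside. Free space round it in the bay: 37 mm in front, 60 mm behind (over the main filter), 55 mm at either end
- mainfilter: main filter, loose, to be left seated: thick white pleated block 45 (x) x 136 (y) x 80 mm high with a low grey bar (8 x 50, 11 mm high) on top, behind the pre-filter at x 25.5, y -30, z 20 mm of the extractor. Origin: centre of its underside
- carton: open cardboard carton standing on the bench, fixed, 210 (x) x 250 (y) x 80 mm high outside, walls 4 mm, empty but for paper scraps. Origin: centre of its underside, z up
- screwjar: bystander: clear screw jar 48 mm across, 62 mm high, between the extractor and the carton; origin centre of its underside
- pliers: bystander: pliers with orange handles, 170 mm long, lying beyond the carton; origin at the pivot
- taperoll: bystander: roll of tape 96 mm across, 25 mm high; origin centre of its underside
- screwdriver: bystander: screwdriver lying on the left of the extractor
- mug: bystander: white mug 80 mm across, 92 mm high, left of the extractor; origin centre of its underside
- partbox: bystander: closed cardboard box 90 x 120 x 50 mm, right of the carton; origin centre of its underside
- cleaner: bystander: white bottle 52 mm across, 140 mm high, right of the carton; origin centre of its underside

How it is judged (in metres and radians):
On the way, in this order (a step that is already met when the one before it is completed fails the run):
1. the extractor is switched off while the flap is still shut (value of joint rocker above 0.3 rad and value of joint flap below 0.15 rad), for 0.2 s.
2. the flap stands open past upright with nothing holding it, the pre-filter still in the bay (value of joint flap above 1.6 rad and contact force between the fingers and flap below 0.1 N and z of prefilter in the frame of extractor below 0.05 m), for 0.3 s.
3. the pre-filter is drawn up clear of the extractor's top, in the gripper (z of prefilter in the frame of extractor above 0.153 m and contact force between the fingers and prefilter above 1 N and contact force between prefilter and extractor below 0.1 N), for 0.2 s.
At the end, for the whole second after the job is handed in: Ends holding: the cassette hangs still in the gripper, upright within 0.2 rad, centre within 45 mm (x) and 60 mm (y) of the carton's centre, lower edge 10 mm or more above the rim; rocker off (over 0.3), flap open (over 1.6 rad), main filter on the bay floor within 5 mm (x of prefilter in the frame of carton between -0.045 and 0.045 m and y of prefilter in the frame of carton between -0.06 and 0.06 m and height (world z) of prefilter above 0.09 m and angle between prefilter's own z axis and vertical below 0.2 rad and linear speed of prefilter below 0.03 m/s and contact force between the fingers and prefilter above 1 N and contact force between prefilter and carton below 0.1 N and value of joint flap above 1.6 rad and value of joint rocker above 0.3 rad and z of mainfilter in the frame of extractor below 0.025 m); the arm keeps its last pose, push and grip.
It fails at once if the main filter is pulled up (more than 15 mm) (z of mainfilter in the frame of extractor above 0.035 m).
It fails at once if the cassette is tipped more than 0.5 rad from upright (angle between prefilter's own z axis and vertical above 0.5 rad).
It fails at once if the flap is opened or the cassette raised with the extractor switched on (value of joint rocker below 0.25 rad and (value of joint flap above 0.3 rad or z of prefilter in the frame of extractor above 0.04 m)).
It fails at once if another thing on the bench is pushed or knocked over (moved more than 30 mm) (distance of any of screwjar, pliers, taperoll, screwdriver, mug, partbox, cleaner from where it was at the start of the episode above 0.03 m).
It also fails if it takes over 67 s, if anything falls off the work surface, if the arm or the gripper's body presses on something with over 40 N, if the wrist force passes 120 N, or if a joint passes its speed limit or range.

## Working session

There is one attempt and no reset: what is moved stays moved. The work goes in short steps, Python scripts to look and compute and a shell command to move; the robot and the scene stay as the last step left them, time stands still between calls to the robot, and variables do not carry over. Pictures are saved under pics/ and viewed, at most 10 in all, crops included, and the job is handed in when it is done.

```bash
ls; mkdir -p pics; cat > h.py <<'E'
import numpy as np, cv2
from plant import get_state, imaging, r, finder
def T(name, st=None):
    c=imaging.get_calibration(name); K=np.array([[c['fx'],0,c['cx']],[0,c['fy'],c['cy']],[0,0,1.]]); d=np.array(c['dist'],float)
    if 'hand_eye' in c:
        from scipy.spatial.transform import Rotation as R
        W=np.eye(4); W[:3,:3]=R.from_euler('xyz',st['eef_rot'],degrees=True).as_matrix(); W[:3,3]=st['tcp_pos']
        M=W@np.array(c['hand_eye'])
    else:
        Rm=cv2.Rodrigues(np.array(c['rvec'],float))[0]; M=np.eye(4); M[:3,:3]=Rm.T; M[:3,3]=-Rm.T@np.array(c['tvec'],float).ravel()
    return K,d,M
def unproj(cam,px,z):   # px Nx2, z depth N -> world
    K,d,M=cam; u=cv2.undistortPoints(np.array(px,float).reshape(-1,1,2),K,d).reshape(-1,2)
    P=np.c_[u*np.array(z).reshape(-1,1),z]; return P@M[:3,:3].T+M[:3,3]
def ray(cam,px):
    K,d,M=cam; u=cv2.undistortPoints(np.array(px,float).reshape(-1,1,2),K,d).reshape(-1,2)
    return M[:3,3], np.c_[u,np.ones(len(u))]@M[:3,:3].T
def plane(cam,px,h):
    o,D=ray(cam,px); return o+D*((h-o[2])/D[:,2:])
def proj(cam,P):
    K,d,M=cam; I=np.linalg.inv(M); return cv2.projectPoints(np.array(P,float).reshape(-1,1,3),cv2.Rodrigues(I[:3,:3])[0],I[:3,3],K,d)[0].reshape(-1,2)
def cloud(cam,dep,reg=None):
    m=dep>0
    if reg is not None: m&=reg
    v,u=np.nonzero(m); return unproj(cam,np.c_[u,v],dep[v,u]),np.c_[u,v]
def save(n,p): cv2.imwrite('pics/'+n+'.png',p[:,:,::-1])
E
python3 - <<'E'
from h import *
st=get_state(); print(st)
for n in ['scene','top']:
    p,d=imaging.capture(n); save(n+'0',p); c=T(n,st); print(n,c[2].round(3).tolist())
    for q in ['extractor','rocker','flap','flap_tab','rocker_press','carton','screwjar','taperoll','mug','partbox','cleaner','pliers','screwdriver']:
        f=finder.cut_out(n,q)
        for a in f[:1]:
            P,_=cloud(c,d,a['region']); print(q,round(a['p'],2),np.round(a['pixel']),a['region'].sum(),np.median(P,0).round(3), np.percentile(P,2,0).round(3),np.percentile(P,98,0).round(3))
E
```

```text
pics
{'time_s': 0.0, 'joints': array([-4.90410129e+01,  2.05928531e+01,  6.33025739e-01, -2.24264323e-02,
       -7.01366248e+01, -1.65080524e+01]), 'qd': array([-0.09095708,  0.02955164, -0.02749965, -0.02091297, -0.00364438,
       -0.06259179]), 'joint_torque': array([ 5.87777195e-04, -5.82728219e+01,  2.93044764e+01,  6.99717119e+00,
        6.77403106e-03, -1.44848550e-04]), 'tcp_pos': array([ 0.27917797, -0.61400262,  0.22559376]), 'eef_rot': array([ 1.79901533e+02, -7.19686356e-03, -1.55556697e+02]), 'contact_force': array([0.57220884, 0.68297017, 0.01045053]), 'moment': array([-0.02300954,  0.00343486,  0.03410123]), 'gripper_force': 0.0, 'gripper_width': 0.08724587622270424}
scene [[-0.833, 0.47, -0.291, 0.923], [0.553, 0.693, -0.463, 0.553], [-0.016, -0.547, -0.837, 1.142], [0.0, 0.0, 0.0, 1.0]]
extractor 0.58 [345. 303.] 13116 [0.635 0.213 0.151] [0.464 0.064 0.021] [0.755 0.317 0.162]
rocker 0.51 [408. 298.] 149 [0.495 0.278 0.123] [0.478 0.266 0.117] [0.514 0.29  0.129]
flap 0.85 [348. 280.] 3039 [0.596 0.162 0.159] [0.516 0.079 0.155] [0.656 0.238 0.163]
flap_tab 0.95 [
[... 1270 characters left out ...]
.516 0.077 0.15 ] [0.654 0.234 0.166]
carton 0.73 [389. 185.] 414 [ 0.765 -0.232  0.012] [ 0.717 -0.302  0.002] [ 0.779 -0.141  0.022]
screwjar 0.7 [338. 222.] 245 [ 0.616 -0.083  0.058] [ 0.598 -0.11  -0.005] [ 0.654 -0.062  0.069]
taperoll 0.56 [192. 312.] 478 [0.366 0.381 0.021] [ 0.325  0.336 -0.007] [0.419 0.428 0.033]
mug 0.71 [157. 235.] 843 [0.586 0.492 0.04 ] [ 0.541  0.439 -0.004] [0.622 0.525 0.093]
cleaner 0.85 [497. 248.] 391 [ 0.551 -0.556  0.091] [ 0.532 -0.585  0.002] [ 0.58  -0.539  0.146]
pliers 0.68 [389. 184.] 302 [ 0.762 -0.237  0.013] [ 0.717 -0.302  0.001] [ 0.775 -0.144  0.022]
screwdriver 0.8 [141. 288.] 272 [0.411 0.524 0.02 ] [0.356 0.504 0.002] [0.533 0.561 0.032]
```

View pics/scene0.png

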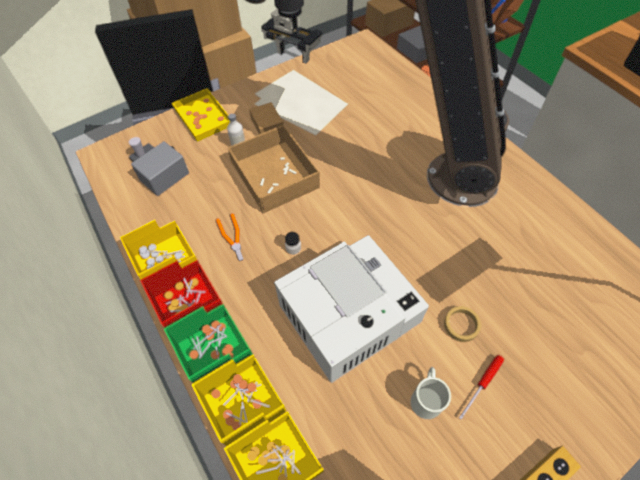

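View pics/top0.png

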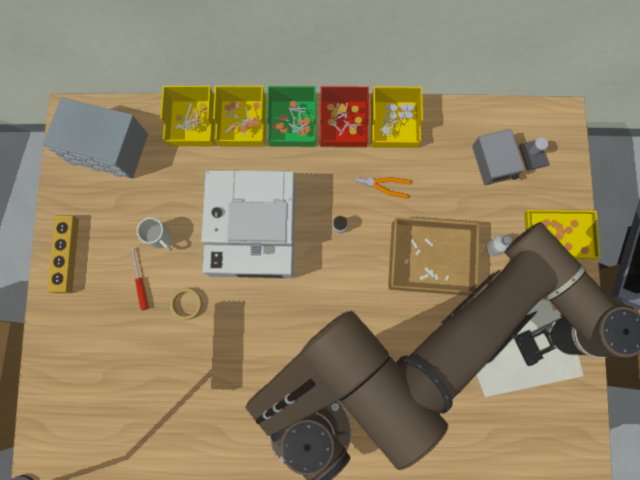

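```bash
cat > fit.py <<'E'
from h import *
for n in ['scene','top']:
    p,d=imaging.capture(n); c=T(n)
    for q,h,tol in [('flap_tab',.159,.006),('rocker',.124,.012)]:
        f=finder.cut_out(n,q)
        P,_=cloud(c,d,f[0]['region']); P=P[abs(P[:,2]-h)<tol]
        print(n,q,'minAreaRect',cv2.minAreaRect(P[:,:2].astype(np.float32)*1000))
    P,_=cloud(c,d)
    # bench console + top from height slices
    for nm,lo,hi,box in [('extr',.105,.17,(.4,.8,.03,.36)),('carton',.07,.09,(.36,.7,-.53,-.2))]:
        m=(P[:,2]>lo)&(P[:,2]<hi)&(P[:,0]>box[0])&(P[:,0]<box[1])&(P[:,1]>box[2])&(P[:,1]<box[3])
        print(n,nm,m.sum(),cv2.minAreaRect(P[m][:,:2].astype(np.float32)*1000))
E
python3 fit.py
```

```text
scene flap_tab minAreaRect ((0.0, 0.0), (0.0, 0.0), 0.0)
scene rocker minAreaRect ((495.5458679199219, 279.4074401855469), (38.7204704284668, 23.48455810546875), 4.538029670715332)
scene extr 11482 ((605.8936157226562, 187.49798583984375), (261.2807312011719, 302.9420166015625), 89.71056365966797)
scene carton 686 ((522.1605224609375, -368.5208740234375), (266.2099304199219, 215.37954711914062), 86.24681854248047)
top flap_tab minAreaRect ((580.9711303710938, 156.64117431640625), (166.8090362548828, 159.07501220703125), 89.88446044921875)Traceback (most recent call last):
  File "fit.py", line 6, in <module>
    P,_=cloud(c,d,f[0]['region']); P=P[abs(P[:,2]-h)<tol]
                  ~^^^
IndexError: list index out of range
```

The views agree. In the scene picture the extractor's flap tab is near (373,263), the rocker near (408,299) and the carton near (272,165). In the top picture the rocker is near (217,260), the flap tab near (262,250) and the carton near (435,255). The extractor is roughly axis-aligned at about (0.607, 0.188), and the carton is at about (0.522, -0.37). Next I'll bring the wrist camera over the extractor.

```bash
python3 -m handwheel '[[0,2,5,6,-4],[0,4,11,8,-8],[0,6,17,8,-12],[0,8,23,8,-16],[0,10,29,8,-20],[0,12,35,8,-24.4],[0,14,41,8,-24.4],[0,15,47,8,-24.4]]' && python3 -m handwheel '[[0,1,5,0,0],[0,2,11,0,0],[0,3,17,0,0],[0,3,23,0,0],[0,3,29,0,0],[0,3,35,2,0],[0,3,40,4,0],[0,3,40,6,0]]'
python3 - <<'E'
from h import *
st=get_state(); print(st['joints'].round(1),st['tcp_pos'],st['eef_rot']); print(np.array(imaging.get_calibration('wrist')['hand_eye']).round(3))
p,d=imaging.capture('wrist'); save('w1',p); c=T('wrist',st)
for q in ['rocker','flap_tab']:
    for a in finder.cut_out('wrist',q)[:1]:
        P,_=cloud(c,d,a['region']); print(q,round(a['p'],2),np.round(a['pixel']),len(P),np.median(P,0).round(3), np.percentile(P,2,0).round(3),np.percentile(P,98,0).round(3))
E
```

```text
time_s: 2.7
tcp_pos: [0.4256, -0.1625, 0.3069]
eef_rot: [-180.0, 0.1, -179.9]
contact_force: [0.9, -0.6, -0.0]
gripper_width: 0.0876
gripper_force: 0.0
time_s: 3.7
tcp_pos: [0.4548, 0.2386, 0.3664]
eef_rot: [-180.0, -0.1, -179.7]
contact_force: [-0.1, -0.3, 0.6]
gripper_width: 0.0873
gripper_force: 0.0
[  49.6    1.6   -5.3   -0.   -83.2 -139.3] [0.45481769 0.23863894 0.36643126] [-1.79962693e+02 -5.50066730e-02 -1.79749906e+02]
[[ 0.    -0.97  -0.244  0.067]
 [ 1.     0.001 -0.001 -0.001]
 [ 0.002 -0.244  0.97  -0.159]
 [ 0.     0.     0.     1.   ]]
rocker 0.87 [352. 243.] 614 [0.491 0.276 0.125] [0.473 0.264 0.121] [0.513 0.288 0.129]
flap_tab 0.98 [261. 332.] 4587 [0.598 0.165 0.16 ] [0.504 0.11  0.158] [0.631 0.235 0.163]
```

View pics/w1.png

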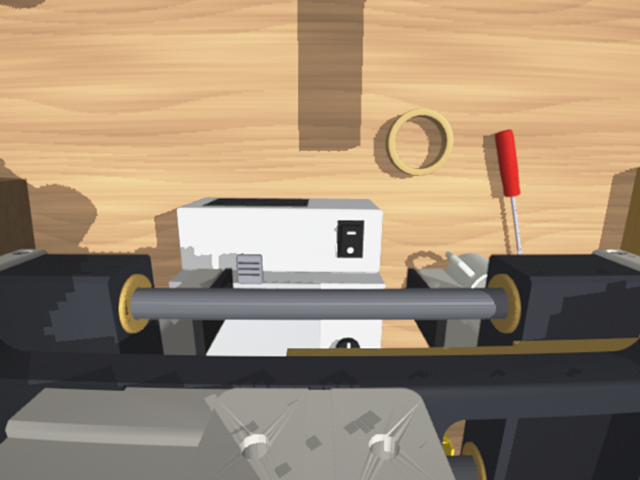

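The wrist view shows the rocker at about (350,239) and the flap tab at about (249,269). The camera sits on the robot side (-x), and the wide side of the gripper runs along y. I'll take a second wrist view with less of it hidden and fit more exactly.

```bash
cat > m.py <<'E'
from h import *
def meas():
    st=get_state(); p,d=imaging.capture('wrist'); c=T('wrist',st)
    for q in ['rocker','flap_tab']:
        for a in finder.cut_out('wrist',q)[:1]:
            P,uv=cloud(c,d,a['region'])
            if q=='rocker':
                r_=cv2.minAreaRect(P[:,:2].astype(np.float32)*1000); print(q,a['p'],np.round(r_[0]),np.round(r_[1]),r_[2], 'z lo/hi x ends',P[P[:,0]<np.percentile(P[:,0],15),2].mean().round(4),P[P[:,0]>np.percentile(P[:,0],85),2].mean().round(4))
            else:
                t=P[(P[:,0]<.535)&(P[:,2]>.15)]; print('tab n',len(t),'x',np.percentile(t[:,0],[1,99]).round(4),'y',np.percentile(t[:,1],[1,50,99]).round(4),'z',np.median(t[:,2]).round(4))
                f=P[(P[:,0]>.55)&(P[:,2]>.15)]; print('flap x',np.percentile(f[:,0],[1,99]).round(4),'y',np.percentile(f[:,1],[1,99]).round(4),'z',np.median(f[:,2]).round(4))
    P,_=cloud(c,d); m=(P[:,2]>.108)&(P[:,2]<.12)&(P[:,0]>.42)&(P[:,0]<.57)&(P[:,1]>.04)&(P[:,1]<.34)
    print('console',cv2.minAreaRect(P[m][:,:2].astype(np.float32)*1000),np.median(P[m][:,2]))
    return p,d,c
if __name__=='__main__': p,d,c=meas(); save('w2',p)
E
python3 m.py; python3 -m handwheel '[[1,-3,-3,0,0],[1,-6,-6,0,0],[1,-6,-6,0,0],[1,-6,-6,0,0]]' 20; python3 m.py
```

```text
rocker 0.79 [494. 276.] [24. 44.] 89.6910171508789 z lo/hi x ends 0.1253 0.1212
tab n 936 x [0.422  0.5346] y [0.1416 0.1601 0.2337] z 0.1624
flap x [0.5848 0.6332] y [0.101  0.2374] z 0.1601
console ((496.8189697265625, 186.52403259277344), (259.802734375, 85.44263458251953), 89.57368469238281) 0.11621592402727371
time_s: 4.5
tcp_pos: [0.3952, 0.1751, 0.3665]
eef_rot: [180.0, 0.0, -180.0]
contact_force: [0.7, 0.3, 0.9]
gripper_width: 0.0531
gripper_force: 0.0
tab n 243 x [0.3689 0.535 ] y [0.1203 0.1578 0.1737] z 0.162
flap x [0.5501 0.5615] y [0.0946 0.2354] z 0.16
console ((477.64544677734375, 185.25808715820312), (258.9669494628906, 47.858917236328125), 89.82112884521484) 0.1160532778542154
```

```bash
python3 -m handwheel '[[1,4,5,-5,0],[1,8.1,10.2,-10,0],[1,8.1,10.2,-15,0],[1,8.1,10.2,-20,0],[1,8.1,10.2,-23,0],[1,8.1,10.2,-23.4,0],[1,8.1,10.2,-23.4,0]]'
```

```text
time_s: 5.52
tcp_pos: [0.4769, 0.2781, 0.1332]
eef_rot: [-180.0, 0.0, -179.9]
contact_force: [-0.1, -0.4, 0.8]
gripper_width: 0.0003
gripper_force: 0.0
```

```bash
python3 -m handwheel '[[1,0,0,-0.4,0],[1,0,0,-0.7,0],[1,0,0,-1.0,0],[1,0,0,-1.2,0],[1,0,0,-1.3,0],[1,0,0,-1.3,0]]'
```

```text
time_s: 6.28
tcp_pos: [0.476, 0.2779, 0.1216]
eef_rot: [179.9, 0.0, -179.9]
contact_force: [-8.9, -0.8, 18.3]
gripper_width: 0.0006
gripper_force: 9.5
```

```bash
python3 -m handwheel '[[1,0,0,4,0],[0.3,-1,-3,10,0],[0,-3,-6,16,0],[0,-4,-9,20,0],[0,-4,-9,20,0],[0,-4,-9,20,0]]'; python3 m.py
```

```text
time_s: 7.02
tcp_pos: [0.436, 0.1874, 0.3196]
eef_rot: [179.9, 0.0, -180.0]
contact_force: [0.0, -0.4, -0.5]
gripper_width: 0.0449
gripper_force: 0.0
rocker 0.83 [490. 276.] [24. 35.] 89.36785888671875 z lo/hi x ends 0.1213 0.1266
tab n 113 x [0.4436 0.5032] y [0.143  0.1573 0.1706] z 0.1601
flap x [0.5503 0.5723] y [0.129  0.2373] z 0.16
console ((488.22076416015625, 185.808349609375), (260.2454528808594, 68.29397583007812), 89.63047790527344) 0.11613296073061169
```

View pics/w2.png

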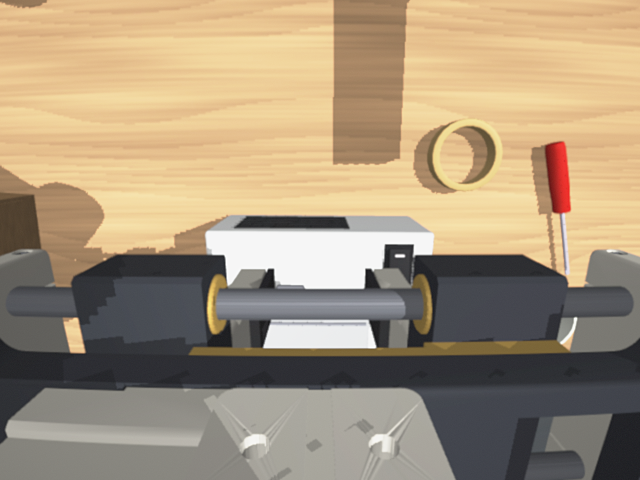

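The rocker's near end is now down (121 mm against 127 mm at the far end), and the rocker is at (399,258) in the picture. Next I'll locate the tab precisely from the fixed cameras and the first wrist view.

```bash
python3 - <<'E'
from h import *
st={'tcp_pos':[.45482,.23864,.36643],'eef_rot':[-179.963,-.055,-179.75]}
print('w1 tab corners',plane(T('wrist',st),[[237,255],[262,255],[236,283],[262,283]],.161).round(4).tolist())
for n in ['scene','top']:
    p,d=imaging.capture(n); c=T(n); P,_=cloud(c,d)
    t=P[(P[:,2]>.148)&(P[:,2]<.168)&(P[:,0]>.49)&(P[:,0]<.530)&(P[:,1]>.1)&(P[:,1]<.22)]
    print(n,len(t),np.percentile(t,[3,50,97],0).round(4).tolist())
    f=P[(P[:,2]>.15)&(P[:,2]<.168)&(P[:,0]>.53)&(P[:,0]<.8)&(P[:,1]>.03)&(P[:,1]<.34)]
    print(' top',np.percentile(f,[0.5,99.5],0).round(4).tolist())
E
```

```text
w1 tab corners [[0.5012, 0.143, 0.161], [0.5011, 0.1718, 0.161], [0.5356, 0.1398, 0.161], [0.5353, 0.1704, 0.161]]
scene 113 [[0.5032, 0.1449, 0.1557], [0.5161, 0.1601, 0.1606], [0.5293, 0.1726, 0.1645]]
 top [[0.5372, 0.0602, 0.15], [0.7538, 0.3152, 0.1645]]
top 47 [[0.5155, 0.1432, 0.1533], [0.5221, 0.1573, 0.16], [0.5279, 0.1706, 0.164]]
 top [[0.5361, 0.0576, 0.1501], [0.7522, 0.3097, 0.1669]]
```

```bash
python3 -m handwheel '[[0,4,-1.5,-4,0],[0,7.8,-3,-8,0],[0,7.8,-3,-12,0],[0,7.8,-3,-15,0],[0,7.8,-3,-17,0],[0,7.8,-3,-18.2,0],[0,7.8,-3,-18.2,0]]'
```

```text
time_s: 8.15
tcp_pos: [0.5139, 0.1575, 0.1366]
eef_rot: [-179.9, -0.1, -179.9]
contact_force: [0.0, -0.2, -0.2]
gripper_width: 0.0878
gripper_force: 0.0
```

```bash
python3 -m handwheel '[[0.5,0,0,0,0],[0.8,0,0,0,0],[1,0,0,0,0],[1,0,0,0,0],[1,0,0,0,0],[1,0,0,0,0],[1,0,0,0,0]]' 12
```

```text
time_s: 9.02
tcp_pos: [0.5142, 0.1573, 0.1375]
eef_rot: [-180.0, -0.0, -180.0]
contact_force: [0.4, -2.0, 0.7]
gripper_width: 0.0298
gripper_force: 12.0
```

```bash
python3 -m handwheel '[[1,0.05,0,1.3,0],[1,0.2,0,2.6,0],[1,0.5,0,3.85,0],[1,0.9,0,5.05,0],[1,1.4,0,6.25,0],[1,2.0,0,7.4,0],[1,2.7,0,8.5,0],[1,3.45,0,9.5,0]]'
```

```text
time_s: 10.02
tcp_pos: [0.549, 0.1571, 0.2333]
eef_rot: [-180.0, -0.0, -180.0]
contact_force: [0.6, -4.5, -3.0]
gripper_width: 0.03
gripper_force: 12.0
```

```bash
python3 -m handwheel '[[1,0.85,0,0.95,0],[1,1.85,0,1.85,0],[1,2.85,0,2.6,0],[1,3.95,0,3.3,0],[1,5.1,0,3.9,0],[1,6.3,0,4.4,0],[1,7.5,0,4.8,0],[1,8.75,0,5.05,0]]' && python3 -m handwheel '[[1,1.3,0,0.15,0],[1,2.55,0,0.2,0],[1,3.85,0,0.15,0],[1,5.15,0,0,0],[1,6.15,0,-0.2,0],[1,6.15,0,-0.2,0]]'
```

```text
time_s: 11.02
tcp_pos: [0.637, 0.1565, 0.2838]
eef_rot: [-179.9, 0.0, -180.0]
contact_force: [-1.9, -5.9, -0.3]
gripper_width: 0.0302
gripper_force: 12.0
time_s: 11.78
tcp_pos: [0.6994, 0.1562, 0.2815]
eef_rot: [-179.9, 0.1, -180.0]
contact_force: [-0.7, -6.9, -0.6]
gripper_width: 0.0301
gripper_force: 12.0
```

```bash
python3 -m handwheel '[[0.4,0,0,0,0],[0,0,0,0,0],[0,0,0,0,0],[0,0,0,0,0],[0,0,0,0,0],[0,0,0,3,0],[0,0,0,6,0],[0,0,0,8,0]]' && python3 -m handwheel '[[0,-5,0,0,0],[0,-10,0,0,0],[0,-14,0,0,0],[0,-14,0,0,0]]'
cat > pf.py <<'E'
from h import *
import sys
for n in ['wrist','scene','top']:
    st=get_state(); p,d=imaging.capture(n); c=T(n,st)
    if n in sys.argv[1:]: save(n+'_%d'%(st['time_s']*100),p); print(n+'_%d'%(st['time_s']*100))
    for q in ['prefilter_tab','mainfilter','flap']:
        for a in finder.cut_out(n,q)[:1]:
            P,uv=cloud(c,d,a['region'])
            if len(P): print(n,q,round(a['p'],2),np.round(a['pixel']),len(P),np.percentile(P,[3,50,97],0).round(3).tolist())
    P,uv=cloud(c,d); m=(P[:,2]>.122)&(P[:,2]<.147)&(P[:,0]>.56)&(P[:,0]<.62)&(P[:,1]>.1)&(P[:,1]<.21)
    if m.sum(): print(n,'tab cloud',m.sum(),np.percentile(P[m],[5,50,95],0).round(4).tolist())
E
python3 pf.py wrist scene
```

```text
time_s: 12.78
tcp_pos: [0.6979, 0.1577, 0.3629]
eef_rot: [180.0, 0.1, -179.9]
contact_force: [0.3, -0.3, -0.1]
gripper_width: 0.0875
gripper_force: 0.0
time_s: 13.28
tcp_pos: [0.5557, 0.1576, 0.363]
eef_rot: [179.9, 0.1, -179.9]
contact_force: [0.8, 0.2, 0.5]
gripper_width: 0.0872
gripper_force: 0.0
wrist_1327
wrist prefilter_tab 0.61 [318. 230.] 2557 [[0.581, 0.092, 0.03], [0.584, 0.156, 0.115], [0.594, 0.219, 0.141]]
wrist mainfilter 0.96 [320. 258.] 3632 [[0.607, 0.092, 0.083], [0.626, 0.155, 0.101], [0.65, 0.218, 0.112]]
wrist flap 0.65 [310. 333.] 4599 [[0.667, 0.077, 0.192], [0.674, 0.147, 0.211], [0.681, 0.232, 0.232]]
wrist tab cloud 359 [[0.5833, 0.1397, 0.1238], [0.5862, 0.1551, 0.1405], [0.5927, 0.1716, 0.1421]]
scene_1347
scene prefilter_tab 0.43 [454. 330.] 591 [[0.328, 0.343, -0.001], [0.375, 0.388, 0.022], [0.42, 0.43, 0.028]]
scene mainfilter 0.7 [292. 242.] 303 [[0.604, -0.1, 0.008], [0.625, -0.073, 0.057], [0.644, -0.06, 0.065]]
scene flap 0.92 [316. 284.] 614 [[0.66, 0.081, 0.149], [0.695, 0.171, 0.263], [0.715, 0.24, 0.308]]
scene tab cloud 87 [[0.5855, 0.142, 0.1227], [0.5916, 0.1606, 0.1382], [0.5944, 0.1753, 0.1419]]
top prefilter_tab 0.9 [256. 232.] 418 [[0.527, 0.095, 0.02], [0.584, 0.164, 0.085], [0.592, 0.22, 0.427]]
top flap 0.77 [268. 182.] 674 [[0.669, 0.077, 0.191], [0.689, 0.121, 0.25], [0.709, 0.162, 0.305]]
top tab cloud 32 [[0.5818, 0.1444, 0.1236], [0.5848, 0.1589, 0.1341], [0.5879, 0.173, 0.1416]]
```

View pics/wrist_1327.png

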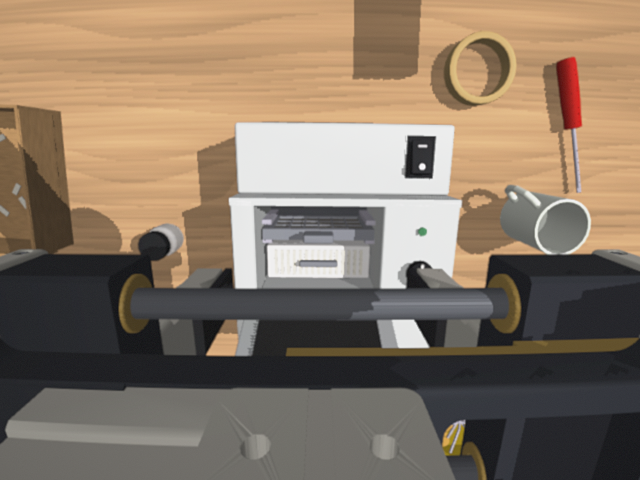

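The flap stands open, with its tip at x 0.71, z 0.307. The cassette tab is at about pixel (317,235), which gives (0.588, 0.157) with its top at 0.141. The main filter and its bar are at (320,262). I'll descend with the fingers opening along y.

```bash
python3 -m handwheel '[[0.2,2,0,-4,0],[0.2,3.3,0,-9,0],[0.2,3.3,0,-14,0],[0.2,3.3,0,-18,0],[0.2,3.3,0,-21,0],[0.2,3.3,0,-23.4,0],[0.2,3.3,0,-24.4,0],[0.2,3.3,0,-24.4,0]]'
```

```text
time_s: 14.88
tcp_pos: [0.5911, 0.1576, 0.1172]
eef_rot: [-180.0, 0.0, -179.9]
contact_force: [0.6, 0.4, 2.0]
gripper_width: 0.0703
gripper_force: 0.0
```

```bash
python3 -m handwheel '[[0.2,-0.1,0,0.2,0],[0.5,-0.1,0,0.2,0],[1,-0.1,0,0.2,0],[1,-0.1,0,0.2,0],[1,-0.1,0,0.2,0],[1,-0.1,0,0.2,0],[1,-0.1,0,0.2,0]]' 30
```

```text
time_s: 15.75
tcp_pos: [0.5896, 0.1575, 0.119]
eef_rot: [-180.0, -0.0, -179.9]
contact_force: [-1.2, -0.9, 0.4]
gripper_width: 0.0353
gripper_force: 30.0
```

Gripped at 35 mm, which matches the 36 mm tab. Now I'll draw it straight up, slowly.

```bash
python3 -m handwheel '[[1,0,0,0.5,0],[1,0,0,1.5,0],[1,0,0,2.5,0],[1,0,0,3.5,0],[1,0,0,4.5,0],[1,0,0,5.5,0],[1,0,0,6.5,0],[1,0,0,7.5,0]]' && python3 -m handwheel '[[1,0,0,1.5,0],[1,0,0,3,0],[1,0,0,4.5,0],[1,0,0,6,0],[1,0,0,7.5,0],[1,0,0,8.5,0],[1,0,0,8.5,0],[1,0,0,8.5,0]]'; python3 pf.py scene
```

```text
time_s: 16.75
tcp_pos: [0.5897, 0.1576, 0.1947]
eef_rot: [-180.0, -0.0, -179.9]
contact_force: [-0.1, -0.8, -0.9]
gripper_width: 0.0356
gripper_force: 30.0
time_s: 17.75
tcp_pos: [0.5894, 0.1575, 0.2784]
eef_rot: [-180.0, -0.1, -180.0]
contact_force: [0.3, 0.5, -1.7]
gripper_width: 0.0359
gripper_force: 30.0
wrist prefilter_tab 0.8 [319. 251.] 8755 [[0.581, 0.093, 0.186], [0.583, 0.156, 0.233], [0.585, 0.218, 0.29]]
wrist mainfilter 0.67 [319. 226.] 745 [[0.606, 0.097, 0.024], [0.607, 0.154, 0.045], [0.608, 0.214, 0.065]]
wrist flap 0.76 [321. 334.] 2228 [[0.662, 0.124, 0.178], [0.667, 0.157, 0.192], [0.671, 0.189, 0.204]]
scene_1795
scene prefilter_tab 0.9 [352. 270.] 788 [[0.586, 0.094, 0.185], [0.594, 0.168, 0.225], [0.597, 0.228, 0.274]]
scene mainfilter 0.92 [338. 292.] 505 [[0.61, 0.097, 0.097], [0.627, 0.159, 0.101], [0.641, 0.21, 0.112]]
scene flap 0.66 [317. 286.] 653 [[0.642, 0.075, 0.103], [0.693, 0.17, 0.261], [0.715, 0.239, 0.307]]
top mainfilter 0.62 [251. 226.] 17 [[0.606, 0.166, 0.036], [0.607, 0.189, 0.045], [0.609, 0.213, 0.052]]
top flap 0.97 [270. 179.] 456 [[0.673, 0.077, 0.156], [0.691, 0.111, 0.254], [0.742, 0.146, 0.299]]
```

The cassette is up and clear, with its bottom at about 0.18, and the main filter is still seated with its top at 0.10. Before carrying, I'll refine the carton's position.

```bash
python3 - <<'E'
from h import *
for n in ['scene','top']:
    p,d=imaging.capture(n); c=T(n); P,uv=cloud(c,d)
    m=(P[:,2]>.072)&(P[:,2]<.09)&(P[:,0]>.38)&(P[:,0]<.68)&(P[:,1]>-.52)&(P[:,1]<-.2)
    Q=P[m][:,:2]; R=cv2.minAreaRect(Q.astype(np.float32)*1000); print(n,m.sum(),R,np.percentile(Q,[2,98],0).round(3).tolist())
    for a in finder.cut_out(n,'carton')[:2]: print(a['p'],a['pixel'],cv2.minAreaRect(np.argwhere(a['region'])[:,::-1].astype(np.float32)))
c=T('top'); print(plane(c,[[396,219],[482,224],[390,288],[475,294]],.08).round(3).tolist())
c=T('scene'); print(plane(c,[[230,157],[283,127],[319,177],[267,208]],.08).round(3).tolist())
E
```

```text
scene 612 ((522.27587890625, -366.6430969238281), (261.2242736816406, 216.02017211914062), 86.5318374633789) [[0.413, -0.496], [0.633, -0.235]]
0.94 [272.0, 164.7] ((274.67864990234375, 166.9741668701172), (80.68254089355469, 69.06842803955078), 58.570438385009766)
top 672 ((522.3988037109375, -367.97650146484375), (255.22901916503906, 214.7090301513672), 86.34607696533203) [[0.414, -0.497], [0.632, -0.237]]
0.78 [431.7, 256.2] ((433.5896911621094, 255.97586059570312), (88.67025756835938, 73.872314453125), 3.3664603233337402)
[[0.629, -0.254, 0.08], [0.616, -0.513, 0.08], [0.421, -0.234, 0.08], [0.405, -0.484, 0.08]]
[[0.631, -0.455, 0.08], [0.415, -0.476, 0.08], [0.437, -0.217, 0.08], [0.634, -0.204, 0.08]]
```

```bash
python3 -m handwheel '[[1,-0.1,-1,0.5,0],[1,-0.4,-3,0.5,0],[1,-0.9,-6,0.5,0],[1,-1.5,-10,0.5,0],[1,-2.1,-14,0.5,0],[1,-2.7,-18,0.5,0],[1,-3.2,-22,0.5,0],[1,-3.8,-26,0.5,0]]'
```

```text
time_s: 19.55
tcp_pos: [0.5507, -0.1048, 0.2844]
eef_rot: [-180.0, 0.0, -180.0]
contact_force: [-0.2, -0.8, -1.2]
gripper_width: 0.0356
gripper_force: 30.0
```

```bash
python3 -m handwheel '[[1,-0.5,-4,0,0],[1,-1,-8,0,0],[1,-1.5,-12,0,0],[1,-2,-16,0,0],[1,-2.4,-20,0,0],[1,-2.7,-23.5,0,0],[1,-2.9,-25.5,0,0],[1,-2.9,-26.2,0,0]]' && python3 -m handwheel '[[1,0,0,0,0],[1,0,0,-1,0],[1,0,0,-2.5,0],[1,0,0,-4,0],[1,0,0,-5,0],[1,0,0,-5.3,0],[1,0,0,-5.3,0],[1,0,0,-5.3,0]]' && python3 -m handwheel '[[1,0,0,0,0],[1,0,0,0,0],[1,0,0,0,0],[1,0,0,0,0],[1,0,0,0,0],[1,0,0,0,0]]'; python3 pf.py scene top
```

```text
time_s: 20.55
tcp_pos: [0.5218, -0.3657, 0.2839]
eef_rot: [180.0, -0.0, 180.0]
contact_force: [0.4, 0.0, -1.3]
gripper_width: 0.0357
gripper_force: 30.0
time_s: 21.55
tcp_pos: [0.523, -0.3646, 0.2316]
eef_rot: [-180.0, 0.0, -179.9]
contact_force: [0.5, 0.4, -0.7]
gripper_width: 0.0356
gripper_force: 30.0
time_s: 22.3
tcp_pos: [0.5227, -0.3644, 0.231]
eef_rot: [180.0, -0.0, -179.9]
contact_force: [0.5, -0.0, -0.9]
gripper_width: 0.0358
gripper_force: 30.0
wrist prefilter_tab 0.81 [320. 251.] 8941 [[0.514, -0.429, 0.137], [0.517, -0.366, 0.186], [0.518, -0.303, 0.243]]
scene_2250
scene prefilter_tab 0.94 [268. 139.] 555 [[0.516, -0.435, 0.133], [0.528, -0.347, 0.185], [0.532, -0.294, 0.233]]
scene mainfilter 0.86 [341. 294.] 514 [[0.61, 0.097, 0.096], [0.627, 0.16, 0.101], [0.641, 0.21, 0.113]]
scene flap 0.69 [317. 284.] 674 [[0.639, -0.021, 0.003], [0.693, 0.168, 0.261], [0.715, 0.239, 0.308]]
top_2270
top mainfilter 0.56 [258. 216.] 874 [[0.606, 0.093, 0.034], [0.623, 0.156, 0.098], [0.651, 0.218, 0.11]]
top flap 0.84 [256. 183.] 1583 [[0.662, 0.078, 0.166], [0.682, 0.156, 0.23], [0.707, 0.232, 0.297]]
```

View pics/scene_2250.png

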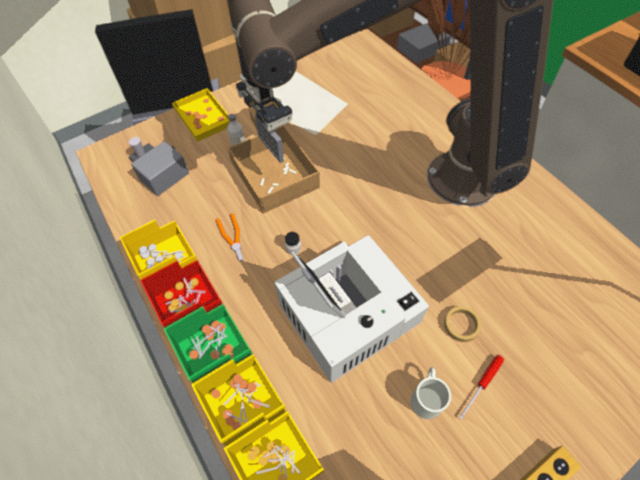

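The cassette hangs upright over the carton at (268,139), with its lower edge at about 0.13 m. The flap is open at (317,284), the main filter is seated at (341,294), and the other things on the bench are where they were.

```bash
python3 -c "
from plant import r
print(r.close_job())"
```

```text
the job is handed in; nothing more can be done
None
```

I handed the job in with the extractor off, its flap open and the main filter seated; the cassette hangs upright and still over the middle of the carton, about 5 cm clear of the rim, but no verdict came back.

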